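# Drop a crepe block in the pedal bin and ease it shut

## Task

Put the cream crepe rubber block away in the grey pedal bin: press the pedal down to its stop so that the lid rises, push it sideways under the keeper of the slotted gate so that it stays down by itself, and drop the block into the open bin. Then press the pedal down again, push it back out from under the keeper and ease it all the way up, so that the lid comes down softly and never slams. Never press on the pedal with more than 30 N, not even on its stop, and leave the other things on the bench where they are.

Things in the scene. Friction and masses are not known exactly. Their poses are not given: they have to be found in the camera images.
- bin: grey square pedal bin, fixed to the bench, 150 x 150 mm, 150 mm tall to its rim, walls 4 mm, inner floor 54 mm above the bench. Origin: centre of its underside, z up, -x towards its pedal (front). The pedal's 10 mm steel rod comes out of a slot low in the front and points along -x, rising outwards; its axle lies along the bin's y at x -30 mm, z 25 mm
- gate_foot (a point): on the bench under the gate, a dark upright plate (8 mm thick, about 81 mm tall, bin y -21 to +44 mm) across the rod; axes as the bin's. Its slot is L-shaped: a tall part for the rod at rest (y -11 to +10 mm), and at its foot a low part, 12 mm high, that runs on to y +36 mm. The plate above the low part is the keeper; the slot's lower edge is the pedal's stop
- bin_mouth (a point): centre of the bin's open top, level with the rim (150 mm up); the opening is 142 x 142 mm; axes as the bin's. Open, the lid (152 mm) stands about upright on the +x rim
- pedal_pad (a point): centre of the top face of the steel pad at the end of the rod, 200 mm from the axle; moves with the pedal. At rest it is 84 mm above the bench and tilted 0.21 rad, outer edge up; level at pedal 0.21 rad. The pad is a dish, inside 58 mm (along the rod) by 50 mm (bin y), with a 9 mm high rim all round; fingertips standing in it can push the pedal sideways by the rim
- pedal (a joint): angle in rad: 0 up, at rest; grows as the pad is pressed. Takes 3 to 7 N at the pad; at the rubber stop the force climbs by some 6 N a mm. The rod clears the keeper only within 3 mm of pad travel of the stop. The gate is bolted up to 7 mm higher or lower, not measured: the stop comes at 0.176 to 0.288 rad (pad 34 to 57 mm below rest) and must be felt. Let go, the pedal is thrown up by its spring
- shift (a joint): sideways position of the pedal on its axle in m: 0 at rest in the tall part of the slot, 0.022 fully under the keeper, towards the bin's +y; end stops at both. It takes 1 to 6 N and stays where it is left. Let go under the keeper (0.012 or more), the pedal rises about 3 mm at the pad against the keeper and stays locked down
- lid (a joint): angle of the lid in rad: 0 shut, about 1.3 to 2.3 with the pedal locked. Linked to the pedal, it turns 8.3 times as far. Falling faster than 6 rad/s is a slam; let the pad rise at no more than about 0.1 m/s
- block_centre (a point): centre of the loose cream crepe rubber block, 41 x 74 x 30 mm (x, y, z of its own axes), 40 g, lying flat; grip it across its 41 mm x width
- tin: bystander: flat black tin, 89 mm across, 27 mm tall; origin under its centre
- spool: bystander: wooden spool of pale thread, 42 mm across, 55 mm tall; origin under its centre
- heel: bystander: dark rubber heel piece, 74 x 74 x 9 mm; origin under its centre
- pliers: bystander: steel pincers lying flat, 78 x 164 x 18 mm; origin under their middle
Things that resemble listed ones, but are neither listed nor needed, are in the scene too. Leave any turquoise look-alike of the part that bears block_centre alone.

How it is judged (in metres and radians):
On the way, in this order (a step that is already met when the one before it is completed fails the run):
1. the pedal is locked under the keeper, untouched, with the lid up (value of joint lid above 1.2 rad and value of joint shift above 0.01 m and contact force between the fingers and pedal below 0.3 N), for 0.2 s.
2. the block is in the bin while the lid stands open (x of block_centre in the frame of bin between -0.072 and 0.072 m and y of block_centre in the frame of bin between -0.072 and 0.072 m and z of block_centre in the frame of bin between 0.05 and 0.125 m and value of joint lid above 1.2 rad and contact force between the fingers and block below 0.1 N), for 0.2 s.
At the end, for the whole second after the job is handed in: the block lies at rest inside the bin, the lid is shut (under 0.08 rad) and the pedal is up and out from under the keeper (shift under 8 mm) (x of block_centre in the frame of bin between -0.072 and 0.072 m and y of block_centre in the frame of bin between -0.072 and 0.072 m and z of block_centre in the frame of bin between 0.05 and 0.125 m and value of joint lid below 0.08 rad and value of joint shift below 0.008 m and linear speed of block below 0.02 m/s); the robot touches nothing.
It fails at once if the lid slams (falls faster than 6 rad/s) (velocity of joint lid below -6 rad/s).
It fails at once if the pedal is pressed with more than 30 N (contact force between any of the fingers, the arm and pedal above 30 N).
It fails at once if another thing is moved by more than 30 mm (distance of any of tin, spool, heel, pliers from where it was at the start of the episode above 0.03 m).
It also fails if it takes over 72 s, if anything falls off the work surface, if the arm or the gripper's body presses on something with over 40 N, if the wrist force passes 120 N, or if a joint passes its speed limit or range.

## Robot

A 7-joint arm with a two-finger parallel gripper is mounted at the origin on a cart in front of the work surface, level with it; the furniture and walls round the work are solid. World frame = base frame: x ahead of the robot, y to its left, z up, the work surface at z = 0. Lengths are in mm, angles in rad, forces in N, time in s.
With the tool pointing down it reaches from about 350 to 900 mm from the base axis. Payload 7.2 kg.
Tool frame: the origin (TCP) lies on the centre line of the jaws, within the pads' length; the fingertips stand 11 mm ahead of it and the grasp point (between the pads) lies 8 mm behind it; z points along the fingers, y is the direction in which the jaws open and shut (so a half turn about z gives the same grasp; the last joint's range is limited). The gripper opens to 85 mm and grips with 20 to 120 N. Pads are 22 mm wide; open, the fingers measure 114 mm over their backs; the gripper's body (76 mm by 85 mm) begins 54 mm behind the grasp point. The pads swing forward as they close: fully open they stand 13 mm farther back than shut.
Start: joints at [1.118, 0.411, -0.013, 1.596, 0.006, 1.134, -0.082], TCP at [234.597, -579.303, 242.297] pointing down, gripper open.
Joint ranges: [-2.95, 2.95], [-0.29, 1.99], [-1.47, 1.44], [0.14, 2.54], [-1.03, 4.17], [0.13, 1.85], [-2.86, 2.86]. Speed limits (rad/s): [2.39, 2.39, 3.01, 3.01, 3.14, 3.14, 3.14].

## Interface

Orientations are given as a unit quaternion [x, y, z, w].
In Python, from workcell import robot, imaging gives the robot as it stands.
- The arm moves only by the tool move_arm, never from a script. Its argument "rows" is a list of rows, each an object with "travel": the shift along the tool's x, y, z in cm, a list of three; "roll": the turn about the tool's z in rad. In form: [{"travel": [x, y, z], "roll": roll}, ...]. A call has 1 to 20 rows; each row shifts and turns the commanded pose from where the row before left it, along the tool's axes as they then stand; what a row does not reach is not made up. A row lasts 1/10 s, in which the tool goes at most 50 mm and 8.59 degrees, less where a joint would pass 70% of its speed; a pose out of reach is approached as far as the arm can. A call is refused whole if a number of a shift passes 5 or a number of a turn 0.15, either way. A call with a gripper value outside its range is refused whole. "hand" is the closure in counts, from 0 (fully open) to 255 (shut), set as the call begins (left out, the last holds). The fingers move at their own pace and stop on an object; "force" is the grip in N (left out, the last holds). Time passes only in rows, so rows that do not move let the fingers close. It gives the time, the measured TCP pose, the force and the opening at its end, in the units of the state.
- robot.get_state(): the state, without advancing time (a new reading comes with each control period).
- imaging.get_image(name): name is "scene" or "top"; returns a dict with "image" (480x640x3 uint8, red, green, blue), "fx", "fy", "cx", "cy" (pixels), "R" (3x3) and "t" (3): a world point X has camera coordinates R X + t. Camera axes: x right, y down, z forward; pixel columns grow to the right and rows downward; lengths in mm; the calibration is good to about 2 mm. A picture is of the moment at which its call begins. There is no depth.
- robot.hand_in(): hands the job in, once; it reports no verdict.
The state is a dict: "time_s": time; "q": joint angles; "dq": joint speeds; "joint_torque": joint torques, N m; "ee_pos": TCP position; "tool_rot": TCP orientation; "ft_force": force on the tool from outside, world axes, zero at the start; "wrist_torque": the same for the moment, N m; "gripper_width": finger opening in mm.
Only numpy, scipy, OpenCV 4.12 (cv2) and the standard library are available. Lean on these libraries where they do the work, as an engineer would, in place of code of your own. Each camera call takes 0.05 s, during which the arm holds its last target. There are 200 camera calls.

## Working session

There is one attempt and no reset: what is moved stays moved. The work goes in short steps, Python scripts to look and compute and a tool call to move; the robot and the scene stay as the last step left them, time stands still between calls to the robot, and variables do not carry over. Pictures are saved under pics/ and viewed, about 8 in all and at most 12, crops included, and the job is handed in when it is done.

Besides the shell and the picture viewer there is one more tool, called after "Request:" as name(argument=value, ...) on one line, values as JSON. move_arm: Moves the arm, as the interface text tells. Its arguments: {"type":"object","properties":{"rows":{"type":"array","items":{"type":"object","properties":{"travel":{"type":"array","items":{"type":"number"}},"roll":{"type":"number"}}}},"hand":{"type":"number"},"force":{"type":"number"}},"required":["rows"]}

```bash
mkdir -p pics
cat > h.py <<'E'
import numpy as np,cv2
from workcell import robot,imaging
def shot(n,fn=None):
    d=imaging.get_image(n)
    if fn: cv2.imwrite('pics/'+fn,d['image'][:,:,::-1])
    return d
def ray(d,u,v):
    R=np.array(d['R']);t=np.array(d['t'])
    c=-R.T@t; r=R.T@np.array([(u-d['cx'])/d['fx'],(v-d['cy'])/d['fy'],1.]); return c,r
def onz(d,u,v,z):
    c,r=ray(d,u,v); return c+r*(z-c[2])/r[2]
def proj(d,X):
    p=np.array(d['R'])@np.array(X,float)+np.array(d['t']); return d['fx']*p[0]/p[2]+d['cx'],d['fy']*p[1]/p[2]+d['cy']
E
python3 - <<'E'
from h import *
import pickle
a=shot('scene','s0.png');b=shot('top','t0.png')
pickle.dump((a,b),open('d0.pkl','wb'))
for d in(a,b): print(ray(d,320,240))
s=robot.get_state();print(s['ee_pos'],s['tool_rot'],s['ft_force'],s['gripper_width'],s['time_s'])
E
```

```text
(array([-521.48354272,  491.06743109,  828.51655208]), array([ 0.75762269, -0.37142517, -0.53681637]))
(array([ 253.18599284,    1.58167649, 1247.35695795]), array([ 0.20651371,  0.00435978, -0.97846654]))
[ 234.41255842 -578.90696527  241.52781836] [ 9.81544794e-01  1.91230943e-01 -1.81575344e-04 -7.14815904e-04] [-0.49888929 -0.08118451  0.77977282] 85.47614400193484 0.1
```

View pics/s0.png

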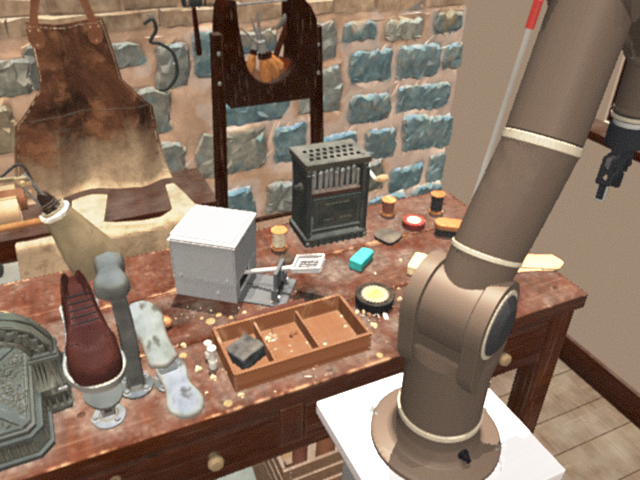

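View pics/t0.png

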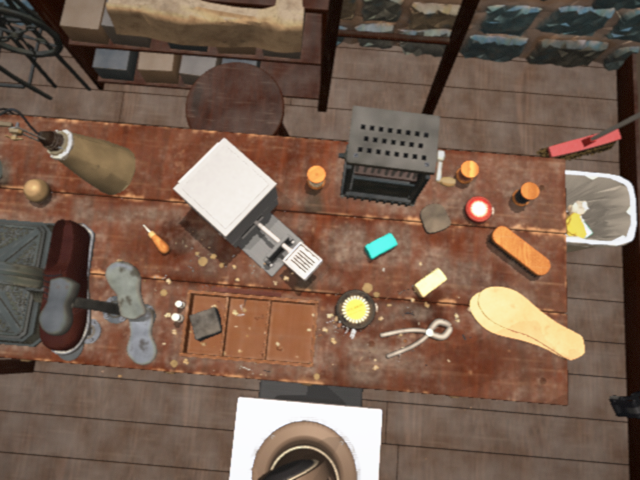

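The top view shows the bin lid at about (226,187), the pedal pad at (302,261) and the gate near (275,245).

Candidates for the block:
- cream block (430,283)
- turquoise look-alike (381,246)
- tan brush (520,250)
- cream insoles (525,322)

By the description it is the cream one at (430,283). I'll check it in a close crop and measure.

Run:
```python
from h import *
import pickle
a,b=pickle.load(open('d0.pkl','rb'))
im=b['image'];hsv=cv2.cvtColor(im,cv2.COLOR_RGB2HSV)
def rect(m,x0,y0,x1,y1,z,n):
    k=np.zeros_like(m);k[y0:y1,x0:x1]=m[y0:y1,x0:x1]
    c=max(cv2.findContours(k,cv2.RETR_EXTERNAL,cv2.CHAIN_APPROX_NONE)[0],key=cv2.contourArea)
    r=cv2.minAreaRect(c);p=cv2.boxPoints(r);P=np.array([onz(b,u,v,z)[:2] for u,v in p])
    print(n,r,'\n',p.round(1).tolist(),'\n',P.round(1).tolist(),'centre',P.mean(0).round(1))
    for i in range(2):
        e=P[i+1]-P[i];print('  len',np.linalg.norm(e).round(1),'ang',np.arctan2(e[1],e[0]).round(3))
    print(' px size',np.count_nonzero(k))
H,S,V=cv2.split(hsv)
rect(((V>165)&(S<40)).astype('u1')*255,165,130,285,245,152,'lid')
rect(((V>175)&(S<150)).astype('u1')*255,408,262,452,303,30,'block')
rect(((V>150)&(S<50)).astype('u1')*255,280,238,326,284,84,'pad')
c1=cv2.resize(im[215:290,230:330],(500,375),interpolation=cv2.INTER_CUBIC)
c2=cv2.resize(im[250:325,400:460],(300,375),interpolation=cv2.INTER_CUBIC)
cv2.imwrite('pics/c1.png',np.hstack([c1,c2])[:,:,::-1])
```

```text
lid ((224.03927612304688, 185.55325317382812), (72.399169921875, 74.92269134521484), 44.11859893798828) 
 [[172.0, 187.1999969482422], [224.10000610351562, 133.5], [276.1000061035156, 183.89999389648438], [223.89999389648438, 237.60000610351562]] 
 [[570.9, 324.5], [699.4, 229.9], [596.7, 108.1], [472.7, 203.6]] centre [584.9 216.5]
  len 159.6 ang -0.635
  len 159.3 ang -2.271
 px size 5436
block ((430.56756591796875, 281.5946044921875), (16.042173385620117, 31.15436553955078), 54.462318420410156) 
 [[413.20001220703125, 284.1000061035156], [438.6000061035156, 266.0], [447.8999938964844, 279.1000061035156], [422.6000061035156, 297.20001220703125]] 
 [[426.7, -210.1], [472.7, -265.5], [444.6, -287.5], [399.1, -232.3]] centre [ 435.8 -248.8]
  len 72.0 ang -0.877
  len 35.7 ang -2.474
 px size 546
pad ((296.48309326171875, 258.6954040527344), (41.184391021728516, 32.86906433105469), 41.82017135620117) 
 [[270.20001220703125, 257.20001220703125], [292.1000061035156, 232.6999969482422], [322.79998779296875, 260.20001220703125], [300.8999938964844, 284.70001220703125]] 
 [[451.7, 111.3], [509.8, 68.9], [454.7, -2.9], [397.6, 39.7]] centre [453.5  54.3]
  len 71.9 ang -0.629
  len 90.5 ang -2.225
 px size 976
```

View pics/c1.png

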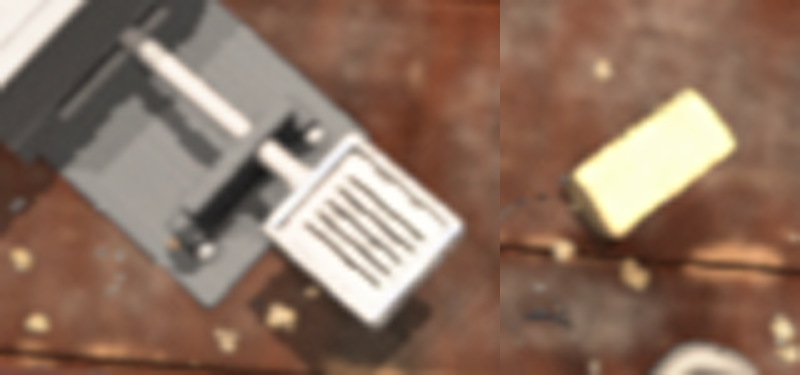

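Crop: the cream block is a plain yellowish slab at (430,283). The pad dish, rod and gate are clear, and the gate runs to the lower left, which is bin +y. Next I refine the pad, bin yaw and block from both views.

Run:
```python
from h import *
import pickle
a,b=pickle.load(open('d0.pkl','rb'))
def corners(d,box,z,n,smax,vmin):
    x0,y0,x1,y1=box;im=d['image'];hsv=cv2.cvtColor(im,cv2.COLOR_RGB2HSV)
    m=((hsv[...,1]<smax)&(hsv[...,2]>vmin)).astype('u1')*255;k=np.zeros_like(m);k[y0:y1,x0:x1]=m[y0:y1,x0:x1]
    k=cv2.morphologyEx(k,cv2.MORPH_OPEN,np.ones((5,5)))
    c=max(cv2.findContours(k,cv2.RETR_EXTERNAL,cv2.CHAIN_APPROX_NONE)[0],key=cv2.contourArea)
    h=cv2.convexHull(c);p=cv2.approxPolyDP(h,6,True)[:,0]
    P=np.array([onz(d,u,v,z)[:2] for u,v in p]);print(n,p.tolist(),P.round(1).tolist(),P.mean(0).round(1))
    for i in range(len(P)):
        e=P[(i+1)%len(P)]-P[i];print('  ',np.linalg.norm(e).round(1),(np.degrees(np.arctan2(e[1],e[0]))%90).round(1))
for v in(170,195,210):corners(b,(165,130,285,245),154,'lid%d'%v,40,v)
# pad: rim corners by eye from the crop, inner edge low, outer edge high
px=np.array([[283.6,259.4],[301,242],[323,260],[305,280]]);zs=[86,86,99,99]
P=np.array([onz(b,*p,z)[:2] for p,z in zip(px,zs)]);print('pad',P.round(1).tolist(),P.mean(0))
print([np.linalg.norm(P[i]-P[i-1]).round(1) for i in range(4)], [np.degrees(np.arctan2(*(P[i]-P[i-1])[::-1])).round(1)%90 for i in range(4)])
print('pad in scene',proj(a,[*P.mean(0),90]),'block in scene',proj(a,[435.8,-248.8,30]))
for q in [(135,38),(300,170)]: print('rod',onz(b,230+q[0]/5,215+q[1]/5,[35,55][q[0]>200]))
cv2.imwrite('pics/c2.png',cv2.resize(a['image'][195:315,160:440],(784,336),interpolation=cv2.INTER_CUBIC)[:,:,::-1])
```

```text
lid170 [[226, 139], [273, 186], [223, 234], [175, 186]] [[686.4, 224.0], [590.8, 113.9], [479.8, 206.0], [573.5, 318.0]] [582.6 215.5]
   145.8 49.0
   144.3 50.3
   146.1 50.1
   146.9 50.2
lid195 [[226, 139], [273, 186], [223, 234], [175, 186]] [[686.4, 224.0], [590.8, 113.9], [479.8, 206.0], [573.5, 318.0]] [582.6 215.5]
   145.8 49.0
   144.3 50.3
   146.1 50.1
   146.9 50.2
lid210 [[226, 140], [273, 186], [223, 233], [176, 185]] [[684.2, 223.7], [590.8, 113.9], [481.9, 206.3], [575.9, 316.2]] [583.2 215. ]
   144.1 49.6
   142.9 49.7
   144.7 49.5
   142.4 49.5
pad [[449.0, 81.7], [490.4, 47.6], [452.5, -3.2], [406.4, 31.4]] [449.58392438  39.35754185]
[np.float64(65.9), np.float64(53.6), np.float64(63.4), np.float64(57.6)] [np.float64(49.8), np.float64(50.5), np.float64(53.3), np.float64(53.099999999999994)]
pad in scene (np.float64(309.5727292861086), np.float64(261.3091260482297)) block in scene (np.float64(418.54687189177514), np.float64(258.2708027653332))
rod [537.52056807 153.95590825  35.        ]
rod [478.79978233  71.85878745  55.        ]
```

View pics/c2.png

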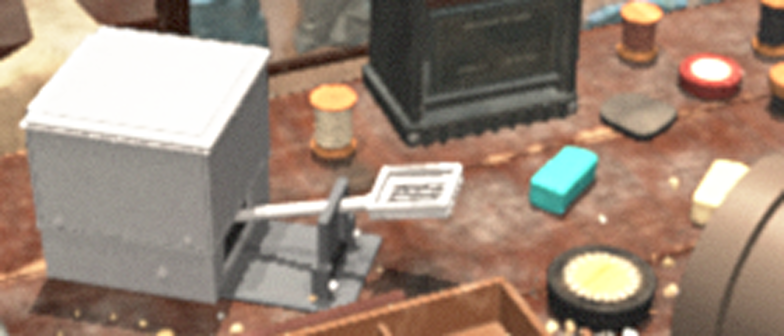

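Bin yaw is about 0.90 rad, the centre (583,215), the pad centre (450,39). The scene view agrees within 2 px. Block at (436,-249). Moving above the pad with the fingers shut.

Request:
move_arm(rows=[{"travel": [0,0,0],"roll": -0.129},{"travel": [0,0,0],"roll": -0.129},{"travel": [0,0,0],"roll": -0.129},{"travel": [0,0,0],"roll": -0.128},{"travel": [3.86,-1.35,0],"roll": 0},{"travel": [3.86,-1.35,0],"roll": 0},{"travel": [3.86,-1.35,0],"roll": 0},{"travel": [3.86,-1.35,0],"roll": 0},{"travel": [3.86,-1.35,0],"roll": 0},{"travel": [3.86,-1.35,0],"roll": 0},{"travel": [3.86,-1.35,0],"roll": 0},{"travel": [3.86,-1.35,0],"roll": 0},{"travel": [3.86,-1.35,0],"roll": 0},{"travel": [3.86,-1.35,0],"roll": 0},{"travel": [3.86,-1.35,0],"roll": 0},{"travel": [3.86,-1.35,0],"roll": 0},{"travel": [3.86,-1.35,0],"roll": 0},{"travel": [3.86,-1.35,0],"roll": 0},{"travel": [3.86,-1.35,0],"roll": 0},{"travel": [3.86,-1.35,0],"roll": 0}], hand=255, force=40)

```text
time_s: 2.1
ee_pos: [449.5, 40.2, 242.2]
tool_rot: [0.901, 0.435, -0.0, 0.0]
ft_force: [1.3, -0.1, -0.4]
gripper_width: 0.2
```

Request:
move_arm(rows=[{"travel": [0,0,3.5],"roll": 0},{"travel": [0,0,3.5],"roll": 0},{"travel": [0,0,3],"roll": 0},{"travel": [0,0,2],"roll": 0},{"travel": [0,0,0.7],"roll": 0},{"travel": [0,0,0],"roll": 0}])

```text
time_s: 2.7
ee_pos: [448.9, 38.7, 114.6]
tool_rot: [0.9, 0.435, -0.001, -0.0]
ft_force: [-0.2, 0.7, 0.7]
gripper_width: 0.1
```

Run:
```python
from h import *
a=shot('scene');b=shot('top')
s=robot.get_state();print(s['ee_pos'],s['ft_force'])
t=[*s['ee_pos'][:2],s['ee_pos'][2]-11];print(proj(a,t),proj(b,t))
c1=cv2.resize(a['image'][215:305,250:350],(400,360),interpolation=cv2.INTER_CUBIC)
c2=cv2.resize(b['image'][205:295,245:345],(400,360),interpolation=cv2.INTER_CUBIC)
cv2.imwrite('pics/c3.png',np.hstack([c1,c2])[:,:,::-1])
```

```text
[449.98815014  38.8496197  116.06913363] [0.1955303  0.33191788 0.58342666]
(np.float64(309.81312225222825), np.float64(255.57998742242148)) (np.float64(303.2325929682482), np.float64(259.05718233513886))
```

View pics/c3.png

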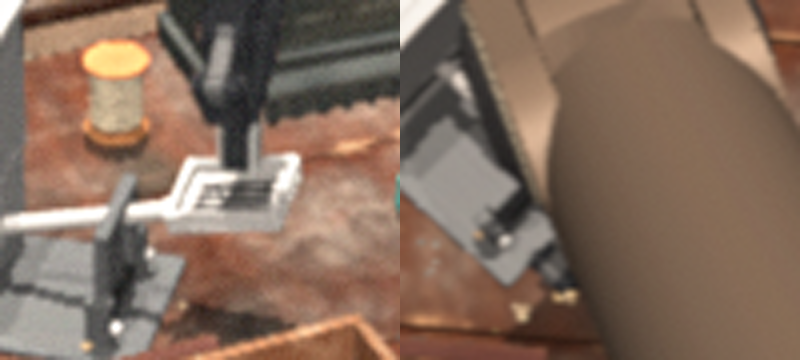

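Scene crop: the fingertips at about (240,170) stand over the middle of the dish. Pressing gently, short of the earliest possible stop.

Request:
move_arm(rows=[{"travel": [0,0,0.8],"roll": 0},{"travel": [0,0,0.6],"roll": 0},{"travel": [0,0,0.3],"roll": 0},{"travel": [0,0,0.3],"roll": 0},{"travel": [0,0,0.3],"roll": 0},{"travel": [0,0,0.3],"roll": 0},{"travel": [-0.03,0,0.3],"roll": 0},{"travel": [-0.03,0,0.3],"roll": 0},{"travel": [-0.03,0,0.3],"roll": 0},{"travel": [-0.03,0,0.3],"roll": 0},{"travel": [-0.03,0,0.3],"roll": 0},{"travel": [-0.03,0,0.3],"roll": 0},{"travel": [0,0,0],"roll": 0}])

```text
time_s: 4.1
ee_pos: [448.1, 37.3, 70.9]
tool_rot: [0.9, 0.435, -0.0, -0.0]
ft_force: [-1.2, -2.4, 4.2]
gripper_width: -0.2
```

Request:
move_arm(rows=[{"travel": [-0.03,0,0.2],"roll": 0},{"travel": [-0.03,0,0.2],"roll": 0},{"travel": [-0.03,0,0.2],"roll": 0},{"travel": [-0.03,0,0.2],"roll": 0},{"travel": [0,0,0],"roll": 0}])

```text
time_s: 4.6
ee_pos: [447.5, 36.4, 63.0]
tool_rot: [0.9, 0.435, -0.0, -0.0]
ft_force: [-1.3, -1.8, 4.4]
gripper_width: 0.2
```

Request:
move_arm(rows=[{"travel": [-0.02,0,0.1],"roll": 0},{"travel": [-0.02,0,0.1],"roll": 0},{"travel": [0,0,0.1],"roll": 0},{"travel": [0,0,0],"roll": 0}])

```text
time_s: 5.0
ee_pos: [447.2, 36.0, 60.2]
tool_rot: [0.9, 0.435, -0.0, -0.0]
ft_force: [-1.9, -2.0, 4.7]
gripper_width: 0.4
```

Request:
move_arm(rows=[{"travel": [0,0,0.1],"roll": 0},{"travel": [0,0,0.1],"roll": 0},{"travel": [0,0,0.1],"roll": 0},{"travel": [0,0,0],"roll": 0}])

```text
time_s: 5.4
ee_pos: [447.2, 36.0, 57.1]
tool_rot: [0.9, 0.435, -0.0, -0.0]
ft_force: [-2.1, -2.9, 3.7]
gripper_width: 0.2
```

Request:
move_arm(rows=[{"travel": [0,0,0.1],"roll": 0},{"travel": [0,0,0.1],"roll": 0},{"travel": [0,0,0.1],"roll": 0},{"travel": [0,0,0],"roll": 0}])

```text
time_s: 5.8
ee_pos: [447.2, 36.0, 54.1]
tool_rot: [0.9, 0.435, -0.0, -0.0]
ft_force: [-1.9, -2.8, 5.0]
gripper_width: 0.3
```

Request:
move_arm(rows=[{"travel": [0,0,0.1],"roll": 0},{"travel": [0,0,0.1],"roll": 0},{"travel": [0,0,0.1],"roll": 0},{"travel": [0,0,0],"roll": 0}])

```text
time_s: 6.2
ee_pos: [447.3, 36.1, 51.1]
tool_rot: [0.9, 0.435, -0.0, -0.0]
ft_force: [-2.1, -3.0, 4.2]
gripper_width: -0.0
```

Request:
move_arm(rows=[{"travel": [0,0,0.1],"roll": 0},{"travel": [0,0,0.1],"roll": 0},{"travel": [0,0,0.1],"roll": 0},{"travel": [0,0,0],"roll": 0}])

```text
time_s: 6.6
ee_pos: [447.3, 36.0, 48.1]
tool_rot: [0.9, 0.435, -0.0, -0.0]
ft_force: [-2.0, -3.1, 5.3]
gripper_width: -0.0
```

Request:
move_arm(rows=[{"travel": [0,0,0.1],"roll": 0},{"travel": [0,0,0.1],"roll": 0},{"travel": [0,0,0.1],"roll": 0},{"travel": [0,0,0],"roll": 0}])

```text
time_s: 7.0
ee_pos: [447.3, 36.0, 45.1]
tool_rot: [0.9, 0.435, -0.0, -0.0]
ft_force: [-2.7, -2.9, 5.0]
gripper_width: 0.1
```

Request:
move_arm(rows=[{"travel": [0,0,0.1],"roll": 0},{"travel": [0,0,0.1],"roll": 0},{"travel": [0,0,0.1],"roll": 0},{"travel": [0,0,0],"roll": 0}])

```text
time_s: 7.4
ee_pos: [447.2, 36.0, 42.2]
tool_rot: [0.9, 0.435, -0.0, -0.0]
ft_force: [-2.7, -3.3, 4.2]
gripper_width: 0.1
```

Request:
move_arm(rows=[{"travel": [0,0,0.1],"roll": 0},{"travel": [0,0,0.1],"roll": 0},{"travel": [0,0,0.1],"roll": 0},{"travel": [0,0,0],"roll": 0}])

```text
time_s: 7.8
ee_pos: [447.4, 35.9, 39.5]
tool_rot: [0.901, 0.435, -0.0, 0.0]
ft_force: [-4.7, -3.8, 11.7]
gripper_width: -0.0
```

Stop felt at TCP z of about 40 (pad about 56 mm down). A touch more pressure, then slide towards bin +y (tool −y).

Request:
move_arm(rows=[{"travel": [0,0,0.04],"roll": 0},{"travel": [0,-0.2,0],"roll": 0},{"travel": [0,-0.2,0],"roll": 0},{"travel": [0,-0.2,0],"roll": 0},{"travel": [0,-0.2,0],"roll": 0},{"travel": [0,-0.2,0],"roll": 0},{"travel": [0,-0.2,0],"roll": 0},{"travel": [0,0,0],"roll": 0}])

```text
time_s: 8.6
ee_pos: [439.6, 42.5, 39.7]
tool_rot: [0.901, 0.434, 0.001, 0.001]
ft_force: [0.0, -7.3, 10.6]
gripper_width: 0.5
```

Request:
move_arm(rows=[{"travel": [-0.05,-0.2,0],"roll": 0},{"travel": [-0.05,-0.2,0],"roll": 0},{"travel": [-0.05,-0.2,0],"roll": 0},{"travel": [0,-0.2,0],"roll": 0},{"travel": [0,-0.2,0],"roll": 0},{"travel": [0,0,0],"roll": 0}])

```text
time_s: 9.2
ee_pos: [431.4, 48.7, 39.8]
tool_rot: [0.901, 0.435, 0.002, 0.001]
ft_force: [1.1, -4.7, 8.5]
gripper_width: 0.0
```

Request:
move_arm(rows=[{"travel": [0,-0.2,0.03],"roll": 0},{"travel": [0,-0.2,0],"roll": 0},{"travel": [0,-0.2,0],"roll": 0},{"travel": [0,-0.2,0],"roll": 0},{"travel": [0,0,0],"roll": 0}])

```text
time_s: 9.7
ee_pos: [425.9, 53.7, 39.7]
tool_rot: [0.901, 0.435, 0.003, 0.001]
ft_force: [2.4, -5.6, 9.9]
gripper_width: -0.2
```

Request:
move_arm(rows=[{"travel": [0,-0.15,0],"roll": 0},{"travel": [0,-0.15,0],"roll": 0},{"travel": [0,0,0],"roll": 0}])

```text
time_s: 10.0
ee_pos: [423.9, 55.8, 39.8]
tool_rot: [0.901, 0.435, 0.003, 0.001]
ft_force: [4.4, -4.9, 8.8]
gripper_width: 0.3
```

Run:
```python
from h import *
a=shot('scene')
c1=cv2.resize(a['image'][170:310,170:345],(750,600),interpolation=cv2.INTER_CUBIC)
cv2.imwrite('pics/c4.png',c1[:,:,::-1])
s=robot.get_state();print(s['ee_pos'],s['ft_force'])
```

```text
[423.91486166  55.77988189  39.80818733] [ 3.64371061 -4.03996695 10.03128479]
```

View pics/c4.png

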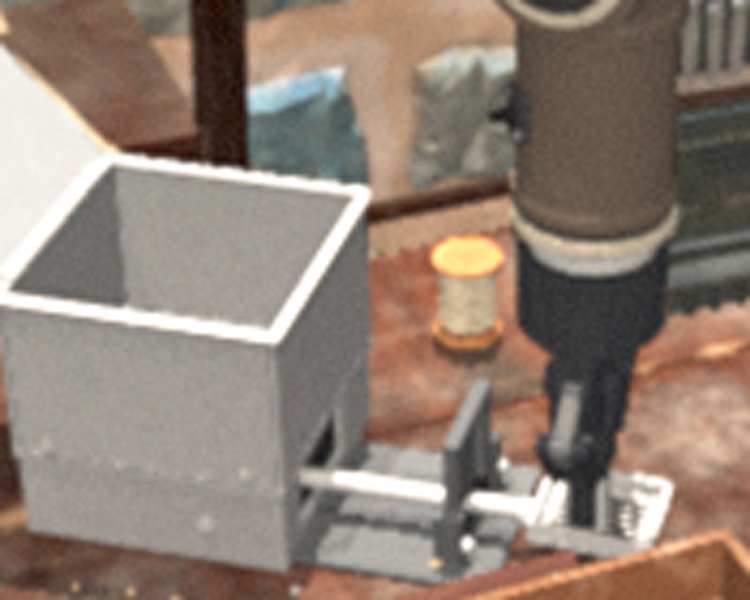

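Picture: the lid is fully back, the fingers are in the dish, and the rod is at the near end of the low slot. A little more push, then ease up.

Request:
move_arm(rows=[{"travel": [0,-0.15,0],"roll": 0},{"travel": [0,-0.15,0],"roll": 0},{"travel": [0,0,0],"roll": 0}])

```text
time_s: 10.35
ee_pos: [421.7, 57.8, 39.8]
tool_rot: [0.901, 0.435, 0.003, 0.001]
ft_force: [2.8, -4.4, 8.9]
gripper_width: 0.2
```

Request:
move_arm(rows=[{"travel": [0,-0.15,0],"roll": 0},{"travel": [0,-0.15,0],"roll": 0},{"travel": [0,0,0],"roll": 0}])

```text
time_s: 10.65
ee_pos: [419.3, 59.8, 39.8]
tool_rot: [0.901, 0.435, 0.003, 0.001]
ft_force: [4.8, -5.1, 9.6]
gripper_width: 0.1
```

Request:
move_arm(rows=[{"travel": [0,-0.15,0],"roll": 0},{"travel": [0,-0.15,0],"roll": 0},{"travel": [0,0,0],"roll": 0}])

```text
time_s: 10.95
ee_pos: [417.4, 61.5, 39.9]
tool_rot: [0.901, 0.435, 0.004, 0.001]
ft_force: [5.1, -4.7, 8.7]
gripper_width: -0.1
```

Run:
```python
from h import *
a=shot('scene')
c1=cv2.resize(a['image'][245:315,230:345],(800,487),interpolation=cv2.INTER_CUBIC)
cv2.imwrite('pics/c5.png',c1[:,:,::-1])
yaw=.9;ex=np.array([np.cos(yaw),np.sin(yaw),0]);ey=np.array([-ex[1],ex[0],0])
s=robot.get_state()
B=np.array([583,215,0.])
for y in(0,22):
  for x,z in((-75,30),(-160,32),(-230,27)):
    u,v=proj(a,B+x*ex+y*ey+np.array([0,0,z]));print(y,x,((u-230)*6.957,(v-245)*6.957))
p=np.array(s['ee_pos'])-B;print('tip bin',p@ex,p@ey)
```

```text
0 -75 (np.float64(126.50162722376098), np.float64(203.00773844593056))
0 -160 (np.float64(370.08953296596104), np.float64(237.9335024260189))
0 -230 (np.float64(575.0872374948881), np.float64(283.6405140335117))
22 -75 (np.float64(104.51430403308578), np.float64(240.6548559189851))
22 -160 (np.float64(351.1512943029299), np.float64(276.55186688572525))
22 -230 (np.float64(558.8258265799128), np.float64(323.20477696615535))
tip bin -223.19739049415188 34.29015206278336
```

View pics/c5.png

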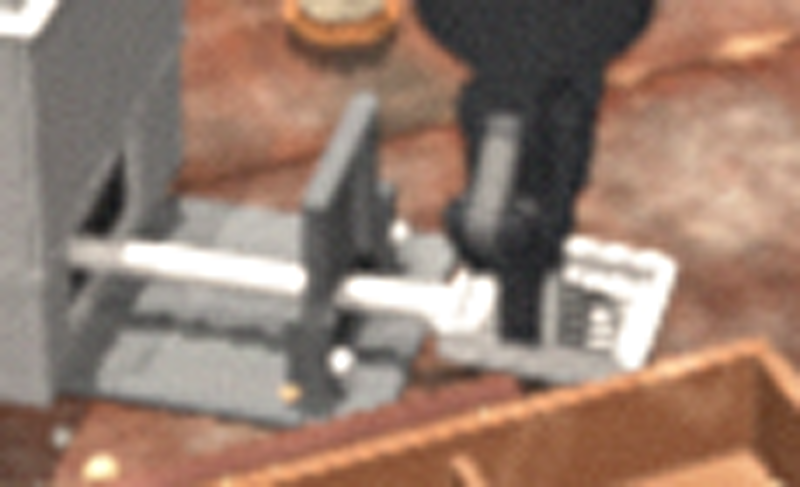

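The rod lies at the predicted y≈22 line, with the fingers on the dish's near rim, so it is fully under the keeper. Easing up to let it lock, then rising clear.

Request:
move_arm(rows=[{"travel": [0,0.1,-0.1],"roll": 0},{"travel": [0,0.1,-0.1],"roll": 0},{"travel": [0,0.1,-0.1],"roll": 0},{"travel": [0,0,-0.1],"roll": 0},{"travel": [0,0,-0.1],"roll": 0},{"travel": [0,0,-0.1],"roll": 0},{"travel": [0,0,0],"roll": 0}])

```text
time_s: 11.7
ee_pos: [417.6, 60.0, 45.0]
tool_rot: [0.9, 0.435, 0.002, -0.0]
ft_force: [5.5, -2.2, -0.3]
gripper_width: 0.2
```

Request:
move_arm(rows=[{"travel": [0,0.25,0],"roll": 0},{"travel": [0,0.25,0],"roll": 0},{"travel": [0,0.25,-0.2],"roll": 0},{"travel": [0,0,-1],"roll": 0},{"travel": [0,0,-2],"roll": 0},{"travel": [0,0,-3.5],"roll": 0},{"travel": [0,0,-4.5],"roll": 0},{"travel": [0,0,0],"roll": 0},{"travel": [0,0,0],"roll": 0},{"travel": [0,0,0],"roll": 0}])

```text
time_s: 12.7
ee_pos: [420.9, 54.2, 156.2]
tool_rot: [0.901, 0.435, -0.001, -0.0]
ft_force: [-1.2, -0.0, -0.9]
gripper_width: -0.1
```

Run:
```python
from h import *
a=shot('scene','s1.png')
s=robot.get_state();print(s['ee_pos'],s['ft_force'],s['q'])
```

```text
[420.8230581   54.21703152 155.82592189] [-0.47411351 -0.24562469 -0.41778001] [ 0.31749905  0.24017381 -0.63241894  2.12265022  0.19041196  0.83486435
 -1.10095402]
```

View pics/s1.png

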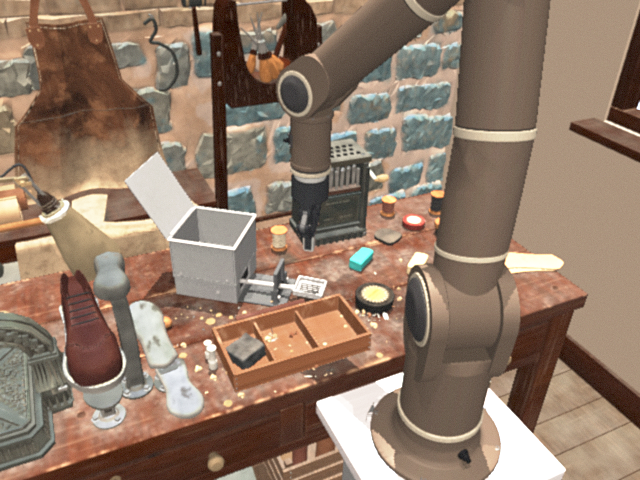

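The lid stands leaned back at about (155,190), and the pedal stays down under the keeper with the arm off it. Next the block: roll to −1.365, then travel above it.

Request:
move_arm(rows=[{"travel": [0,0,0],"roll": -0.1365},{"travel": [0,0,0],"roll": -0.1365},{"travel": [0,0,0],"roll": -0.1365},{"travel": [0,0,0],"roll": -0.1365},{"travel": [0,0,0],"roll": -0.1365},{"travel": [0,0,0],"roll": -0.1365},{"travel": [0,0,0],"roll": -0.1365},{"travel": [0,0,0],"roll": -0.1365},{"travel": [0,0,0],"roll": -0.1365},{"travel": [0,0,0],"roll": -0.1365},{"travel": [-3.03,-2.28,0],"roll": 0},{"travel": [-3.03,-2.28,0],"roll": 0},{"travel": [-3.03,-2.28,0],"roll": 0},{"travel": [-3.03,-2.28,0],"roll": 0},{"travel": [-3.03,-2.28,0],"roll": 0},{"travel": [-3.03,-2.28,0],"roll": 0},{"travel": [-3.03,-2.28,0],"roll": 0},{"travel": [-3.03,-2.28,0],"roll": 0}], hand=60)

```text
time_s: 14.55
ee_pos: [435.7, -249.6, 155.3]
tool_rot: [0.424, 0.906, 0.0, -0.001]
ft_force: [0.8, 0.1, 1.0]
gripper_width: 65.6
```

Request:
move_arm(rows=[{"travel": [0,0,3.5],"roll": 0},{"travel": [0,0,3.5],"roll": 0},{"travel": [0,0,3],"roll": 0},{"travel": [0,0,2],"roll": 0},{"travel": [0,0,1.2],"roll": 0},{"travel": [0,0,0.6],"roll": 0},{"travel": [0,0,0.3],"roll": 0},{"travel": [0,0,0],"roll": 0}])

```text
time_s: 15.35
ee_pos: [436.8, -248.5, 15.8]
tool_rot: [0.424, 0.905, -0.0, 0.0]
ft_force: [0.4, -0.4, 0.5]
gripper_width: 65.5
```

Request:
move_arm(rows=[{"travel": [0,0,0],"roll": 0},{"travel": [0,0,0],"roll": 0},{"travel": [0,0,0],"roll": 0},{"travel": [0,0,0],"roll": 0},{"travel": [0,0,0],"roll": 0},{"travel": [0,0,0],"roll": 0}], hand=255, force=25)

```text
time_s: 15.95
ee_pos: [437.0, -248.9, 16.6]
tool_rot: [0.424, 0.905, -0.0, 0.001]
ft_force: [-1.6, -0.3, 5.8]
gripper_width: 35.0
```

Request:
move_arm(rows=[{"travel": [0,0,-1],"roll": 0},{"travel": [0,0,-2.5],"roll": 0},{"travel": [0,0,-3.5],"roll": 0},{"travel": [0,0,-3.5],"roll": 0.1366},{"travel": [0,0,-3.5],"roll": 0.1366},{"travel": [0,0,-3.5],"roll": 0.1366},{"travel": [0,0,-2.5],"roll": 0.1366},{"travel": [0,0,0],"roll": 0.1366},{"travel": [0,0,0],"roll": 0.1366},{"travel": [0,0,0],"roll": 0.1366},{"travel": [0,0,0],"roll": 0.1366},{"travel": [0,0,0],"roll": 0.1366},{"travel": [0,0,0],"roll": 0.1366}])

```text
time_s: 17.25
ee_pos: [436.5, -248.3, 216.5]
tool_rot: [0.902, 0.432, 0.0, 0.0]
ft_force: [1.1, 0.1, -0.5]
gripper_width: 35.0
```

Request:
move_arm(rows=[{"travel": [2.5,-0.97,0],"roll": 0},{"travel": [3.9,-1.51,0],"roll": 0},{"travel": [3.9,-1.51,0],"roll": 0},{"travel": [3.9,-1.51,0],"roll": 0},{"travel": [3.9,-1.51,0],"roll": 0},{"travel": [3.9,-1.51,0],"roll": 0},{"travel": [3.9,-1.51,0],"roll": 0},{"travel": [3.9,-1.51,0],"roll": 0},{"travel": [3.9,-1.51,0],"roll": 0},{"travel": [3.9,-1.51,0],"roll": 0},{"travel": [3.9,-1.51,0],"roll": 0},{"travel": [3.4,-1.33,0],"roll": 0},{"travel": [0,0,0],"roll": 0}])

```text
time_s: 18.55
ee_pos: [579.1, 217.7, 216.5]
tool_rot: [0.899, 0.438, 0.001, -0.002]
ft_force: [-0.5, 0.6, 0.4]
gripper_width: 34.6
```

Run:
```python
from h import *
a=shot('scene')
c1=cv2.resize(a['image'][140:310,120:340],(704,544),interpolation=cv2.INTER_CUBIC)
cv2.imwrite('pics/c6.png',c1[:,:,::-1])
s=robot.get_state();print(s['ee_pos'],s['q'],s['gripper_width'])
```

```text
[579.11503756 214.53526493 216.16908488] [ 0.02575521  0.50237792 -0.64859273  1.61391119  0.32442497  1.13496007
 -1.36858868] 35.070327608144545
```

View pics/c6.png

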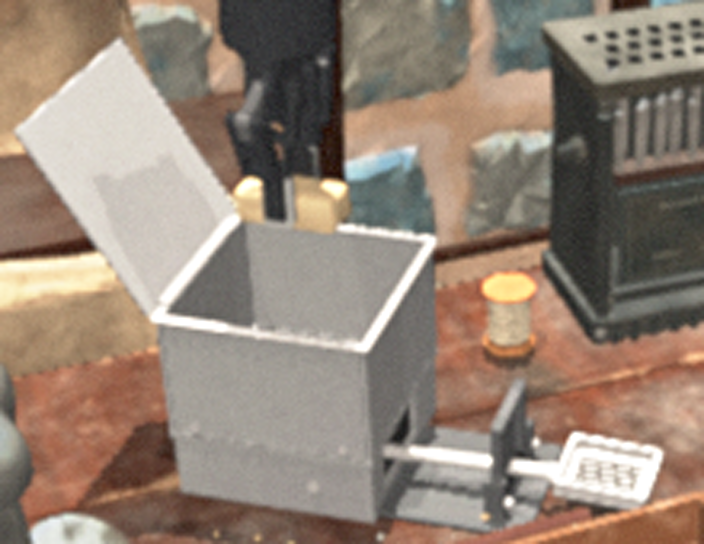

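The block is in the fingers at about (290,200) in the crop, and the lid stays up. Lowering to the mouth and releasing.

Request:
move_arm(rows=[{"travel": [0,0,1.5],"roll": 0},{"travel": [0,0,2],"roll": 0},{"travel": [0,0,1.5],"roll": 0},{"travel": [0,0,1],"roll": 0},{"travel": [0,0,0.5],"roll": 0},{"travel": [0,0,0],"roll": 0}])

```text
time_s: 19.2
ee_pos: [579.7, 210.6, 150.0]
tool_rot: [0.901, 0.434, -0.001, -0.0]
ft_force: [0.4, 0.3, -0.0]
gripper_width: 34.9
```

Request:
move_arm(rows=[{"travel": [0,0,0],"roll": 0},{"travel": [0,0,0],"roll": 0},{"travel": [0,0,0],"roll": 0},{"travel": [0,0,0],"roll": 0},{"travel": [0,0,0],"roll": 0},{"travel": [0,0,0],"roll": 0},{"travel": [0,0,-3],"roll": 0},{"travel": [0,0,-4],"roll": 0},{"travel": [0,0,0],"roll": 0}], hand=60)

```text
time_s: 20.1
ee_pos: [582.1, 212.9, 226.0]
tool_rot: [0.901, 0.434, 0.004, 0.0]
ft_force: [0.3, 0.4, 0.0]
gripper_width: 65.5
```

Run:
```python
from h import *
a=shot('scene')
c1=cv2.resize(a['image'][140:310,120:340],(704,544),interpolation=cv2.INTER_CUBIC)
cv2.imwrite('pics/c7.png',c1[:,:,::-1])
s=robot.get_state();print(s['ee_pos'],s['tool_rot'],s['gripper_width'],s['ft_force'])
```

```text
[581.20697565 212.13225251 223.52421336] [9.00699582e-01 4.34434320e-01 2.64868593e-03 2.61002842e-04] 65.04886732540582 [-0.12445401  0.2323128  -0.15647448]
```

View pics/c7.png

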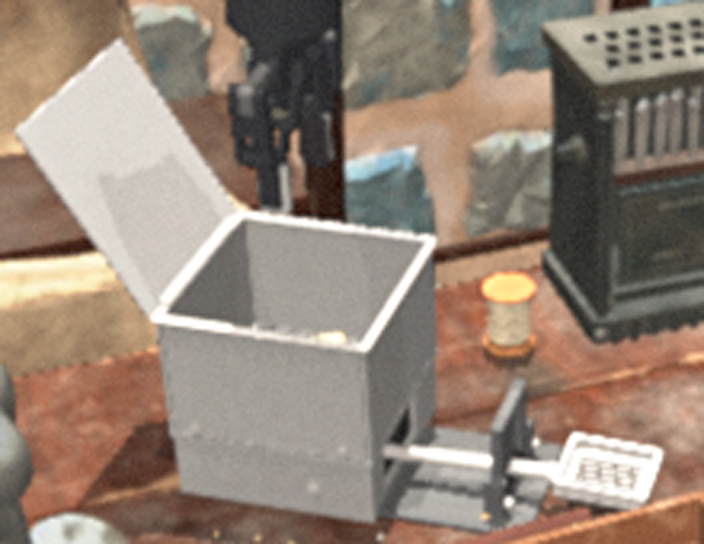

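The block's cream top shows inside the bin at about (330,338) in the crop. The lid is open and the pedal still locked. Locating the pad in its locked place.

Run:
```python
from h import *
a=shot('scene');b=shot('top')
px=np.array([[572,435],[662,452],[648,500],[555,480]])/3.2+[120,140]
P=np.array([onz(a,u,v,38)[:2] for u,v in px]);print(P.round(1),P.mean(0))
hsv=cv2.cvtColor(b['image'],cv2.COLOR_RGB2HSV);m=((hsv[...,1]<50)&(hsv[...,2]>150)).astype('u1')*255
k=np.zeros_like(m);k[245:310,285:345]=m[245:310,285:345];k=cv2.morphologyEx(k,cv2.MORPH_CLOSE,np.ones((5,5)))
cs=cv2.findContours(k,cv2.RETR_EXTERNAL,cv2.CHAIN_APPROX_NONE)[0]
for c in cs:
  if cv2.contourArea(c)>80:
    r=cv2.minAreaRect(c);print('top',r,onz(b,*r[0],38))
print('proj431,50',proj(a,[431,50,38]),proj(b,[431,50,38]))
```

```text
[[473.6  55. ]
 [429.6   4.2]
 [383.6  37.1]
 [429.5  87. ]] [429.08296411  45.81104341]
top ((317.43017578125, 287.2951354980469), (9.8529634475708, 59.065269470214844), 57.14427947998047) [400.58595762   3.92209786  38.        ]
proj431,50 (np.float64(308.3010509494853), np.float64(285.6831387003657)) (np.float64(298.055352972451), np.float64(272.1133981406593))
```

Request:
move_arm(rows=[{"travel": [-2.5,-0.2,0],"roll": 0},{"travel": [-3.7,-0.27,0],"roll": 0},{"travel": [-4,-0.3,0],"roll": 0},{"travel": [-4,-0.3,0],"roll": 0},{"travel": [-4,-0.3,0],"roll": 0},{"travel": [-2.7,-0.2,0],"roll": 0},{"travel": [-1.5,-0.1,0],"roll": 0},{"travel": [0,0,2.5],"roll": 0},{"travel": [0,0,3.5],"roll": 0},{"travel": [0,0,4],"roll": 0},{"travel": [0,0,3.5],"roll": 0},{"travel": [0,0,1.5],"roll": 0},{"travel": [0,0,0.7],"roll": 0},{"travel": [0,0,0],"roll": 0},{"travel": [0,0,0],"roll": 0}], hand=255)

```text
time_s: 21.75
ee_pos: [427.6, 46.4, 64.0]
tool_rot: [0.901, 0.435, 0.0, 0.0]
ft_force: [0.5, 1.0, -0.1]
gripper_width: -0.1
```

Request:
move_arm(rows=[{"travel": [0,0,0.6],"roll": 0},{"travel": [0,0,0.5],"roll": 0},{"travel": [0,0,0.3],"roll": 0},{"travel": [0,0,0.3],"roll": 0},{"travel": [0,0,0.2],"roll": 0},{"travel": [0,0,0.1],"roll": 0},{"travel": [0,0,0.1],"roll": 0},{"travel": [0,0,0],"roll": 0}])

```text
time_s: 22.55
ee_pos: [427.5, 46.1, 42.7]
tool_rot: [0.901, 0.434, 0.0, 0.0]
ft_force: [-0.3, -1.6, 4.7]
gripper_width: 0.1
```

Request:
move_arm(rows=[{"travel": [0,0,0.1],"roll": 0},{"travel": [0,0,0.1],"roll": 0},{"travel": [0,0,0.1],"roll": 0},{"travel": [0,0,0],"roll": 0}])

```text
time_s: 22.95
ee_pos: [427.4, 46.1, 39.7]
tool_rot: [0.901, 0.434, -0.0, 0.0]
ft_force: [-1.5, -1.8, 8.4]
gripper_width: 0.2
```

Request:
move_arm(rows=[{"travel": [0,0,0.07],"roll": 0},{"travel": [0,0.2,0],"roll": 0},{"travel": [0,0.2,0],"roll": 0},{"travel": [0,0.2,0],"roll": 0},{"travel": [0,0.2,0],"roll": 0},{"travel": [0,0.2,0],"roll": 0},{"travel": [0,0.2,0],"roll": 0},{"travel": [0,0,0],"roll": 0}])

```text
time_s: 23.75
ee_pos: [435.2, 40.0, 38.8]
tool_rot: [0.9, 0.435, -0.001, -0.001]
ft_force: [-8.6, 2.8, 12.7]
gripper_width: -0.2
```

Request:
move_arm(rows=[{"travel": [0,0.2,0],"roll": 0},{"travel": [0,0.2,0],"roll": 0},{"travel": [0,0.2,0],"roll": 0},{"travel": [0,0.2,0],"roll": 0},{"travel": [0,0.2,0],"roll": 0},{"travel": [0,0,0],"roll": 0}])

```text
time_s: 24.35
ee_pos: [443.1, 34.0, 38.9]
tool_rot: [0.9, 0.435, -0.001, -0.001]
ft_force: [-7.1, 2.7, 12.4]
gripper_width: -0.3
```

Request:
move_arm(rows=[{"travel": [0,0.2,0],"roll": 0},{"travel": [0,0.2,0],"roll": 0},{"travel": [0,0.2,0],"roll": 0},{"travel": [0,0.2,0],"roll": 0},{"travel": [0,0,0],"roll": 0}])

```text
time_s: 24.85
ee_pos: [449.6, 29.0, 38.9]
tool_rot: [0.9, 0.435, -0.001, -0.001]
ft_force: [-7.1, 4.2, 13.6]
gripper_width: 0.0
```

Request:
move_arm(rows=[{"travel": [0,0.2,0],"roll": 0},{"travel": [0,0.2,0],"roll": 0},{"travel": [0,0.2,0],"roll": 0},{"travel": [0,0,0],"roll": 0}])

```text
time_s: 25.25
ee_pos: [454.4, 25.3, 39.0]
tool_rot: [0.9, 0.435, -0.001, -0.001]
ft_force: [-6.7, 3.4, 12.9]
gripper_width: -0.4
```

Request:
move_arm(rows=[{"travel": [0,0.15,0],"roll": 0},{"travel": [0,0.15,0],"roll": 0},{"travel": [0,0,0],"roll": 0}])

```text
time_s: 25.55
ee_pos: [456.8, 23.5, 39.0]
tool_rot: [0.9, 0.435, -0.0, -0.001]
ft_force: [-7.5, 3.5, 12.0]
gripper_width: 0.1
```

Request:
move_arm(rows=[{"travel": [0,0.15,0],"roll": 0},{"travel": [0,0.15,0],"roll": 0},{"travel": [0,0,0],"roll": 0}])

```text
time_s: 25.85
ee_pos: [458.3, 22.4, 38.8]
tool_rot: [0.9, 0.435, -0.001, -0.001]
ft_force: [-8.4, 6.3, 13.5]
gripper_width: 0.1
```

Run:
```python
from h import *
a=shot('scene')
c1=cv2.resize(a['image'][245:315,230:345],(800,487),interpolation=cv2.INTER_CUBIC)
cv2.imwrite('pics/c8.png',c1[:,:,::-1])
s=robot.get_state();print(s['ee_pos'],s['ft_force'])
```

```text
[458.29835089  22.40999761  38.84655363] [-8.93523132  5.60135238 12.89374619]
```

View pics/c8.png

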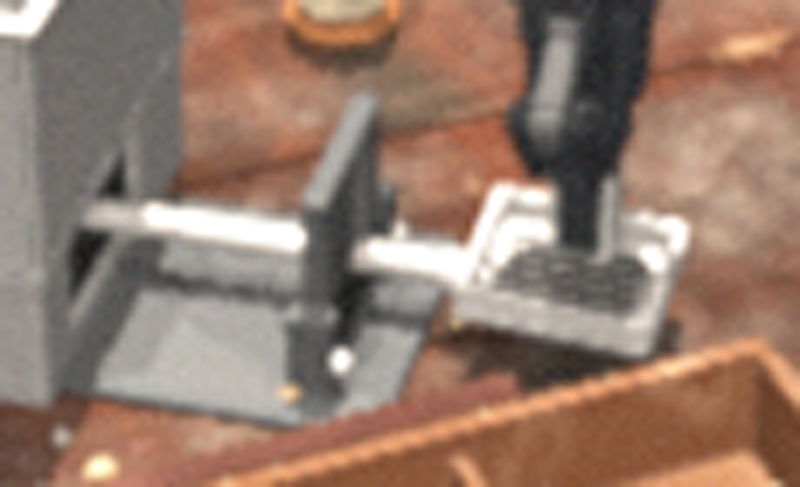

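The rod is back at the y≈0 line, the sideways force has risen to 10 N (end stop), and the fingers are at the far rim. Easing up, with a first check that the pedal follows.

Request:
move_arm(rows=[{"travel": [0,0,-0.1],"roll": 0},{"travel": [0,0,-0.2],"roll": 0},{"travel": [0,0,-0.3],"roll": 0},{"travel": [0,0,-0.3],"roll": 0},{"travel": [0,-0.1,-0.3],"roll": 0},{"travel": [0,-0.1,0],"roll": 0}])

```text
time_s: 26.5
ee_pos: [457.8, 23.4, 50.9]
tool_rot: [0.9, 0.435, 0.0, -0.001]
ft_force: [-3.8, 5.8, 4.2]
gripper_width: -0.1
```

Still 4 N of pedal force at 12 mm up, so the pedal is following and out from under the keeper. Continuing slowly.

Request:
move_arm(rows=[{"travel": [0.02,0,-0.3],"roll": 0},{"travel": [0.02,0,-0.3],"roll": 0},{"travel": [0.02,0,-0.3],"roll": 0},{"travel": [0.02,0,-0.3],"roll": 0},{"travel": [0.02,0,-0.3],"roll": 0},{"travel": [0.02,0,-0.3],"roll": 0},{"travel": [0.02,0,-0.3],"roll": 0},{"travel": [0.02,0,-0.3],"roll": 0},{"travel": [0.02,0,-0.3],"roll": 0},{"travel": [0.02,0,-0.3],"roll": 0},{"travel": [0.02,0,-0.3],"roll": 0},{"travel": [0.02,0,-0.3],"roll": 0},{"travel": [0,0,0],"roll": 0}])

```text
time_s: 27.8
ee_pos: [460.1, 25.8, 87.1]
tool_rot: [0.9, 0.435, 0.001, -0.001]
ft_force: [-1.9, 6.9, 1.6]
gripper_width: 0.0
```

Request:
move_arm(rows=[{"travel": [0,0,-0.2],"roll": 0},{"travel": [0,0,-0.2],"roll": 0},{"travel": [0,-0.1,-0.2],"roll": 0},{"travel": [-0.1,-0.1,-0.2],"roll": 0},{"travel": [-0.1,-0.1,-0.2],"roll": 0},{"travel": [-0.1,-0.1,-0.2],"roll": 0},{"travel": [0,-0.1,-0.1],"roll": 0},{"travel": [0,0,-0.1],"roll": 0},{"travel": [0,0,0],"roll": 0}])

```text
time_s: 28.7
ee_pos: [454.4, 23.5, 100.9]
tool_rot: [0.901, 0.434, -0.0, 0.0]
ft_force: [-0.0, -0.7, -0.5]
gripper_width: 0.1
```

Request:
move_arm(rows=[{"travel": [0,0,-0.3],"roll": 0},{"travel": [0,0,-0.5],"roll": 0},{"travel": [0,0,-1],"roll": 0},{"travel": [0,0,-3],"roll": 0},{"travel": [0,0,-4],"roll": 0},{"travel": [0,0,-4],"roll": 0},{"travel": [-2,3,-2],"roll": 0},{"travel": [-2,3,0],"roll": 0},{"travel": [-2,3,0],"roll": 0},{"travel": [-2,3,0],"roll": 0},{"travel": [0,0,0],"roll": 0},{"travel": [0,0,0],"roll": 0}])

```text
time_s: 29.9
ee_pos: [498.4, -113.7, 249.3]
tool_rot: [0.901, 0.434, 0.0, -0.0]
ft_force: [0.3, 0.9, 0.1]
gripper_width: 0.1
```

Run:
```python
from h import *
import pickle
a=shot('scene');b=shot('top')
c1=cv2.resize(a['image'][140:320,120:420],(500,300),interpolation=cv2.INTER_AREA)
c2=cv2.resize(b['image'][100:380,130:597],(500,300),interpolation=cv2.INTER_AREA)
cv2.imwrite('pics/c9.png',np.vstack([c1,c2])[:,:,::-1])
s=robot.get_state();print(s['time_s'],s['ee_pos'],s['ft_force'])
# compare the lid with the first picture
a0,b0=pickle.load(open('d0.pkl','rb'))
for n,x,y in(('scene',a,a0),):
  print(np.abs(x['image'][195:310,165:260].astype(int)-y['image'][195:310,165:260]).mean(), np.abs(x['image'][240:310,260:330].astype(int)-y['image'][240:310,260:330]).mean())
```

```text
30.0 [ 498.30484309 -112.15772563  249.30953899] [-0.7197776   0.43900552  0.67378825]
2.4989168573607934 4.170136054421769
```

View pics/c9.png

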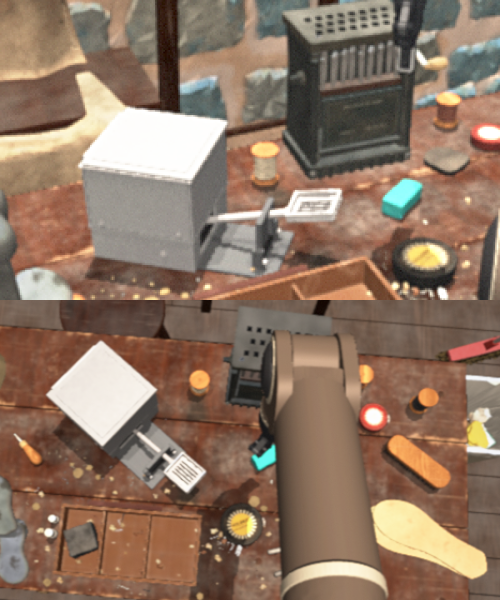

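Final picture: the lid is shut at about (155,140), the pedal is up and back in the tall slot at (310,205), and the bystanders in view are in place. The arm is clear, so I'm handing in.

```bash
python3 -c "
from workcell import robot
print(robot.hand_in())"
```

```text
the job is handed in; nothing more can be done
None
```

The cream block is in the pedal bin, the lid is shut and the pedal is up and out from under the keeper. I handed in at about 30 s of the 72 s allowed. The hand-in gave no verdict.

- **Pressing and locking:** I felt the stop with the pad about 56 mm down and pushed the pedal fully under the keeper. It stayed locked with the arm off it and the lid leaning well back.
- **Block:** I dropped it from the mouth of the bin. A picture then showed cream inside the bin with the lid still open.
- **Releasing:** I pressed the pedal again and pushed it back to its end stop. I then eased it up at about 0.03 m/s and felt the fingers carry its load nearly to the top.

The highest force I read between moves while on the pedal was about 17 N, against the 30 N limit. Force was only read at the end of each call, so I did not see short peaks in between.

The last pictures show the bin and pedal area almost the same as at the start, with the lid flat and the arm clear. The tin, the heel piece and the spools in view look undisturbed. The arm hid the pliers in the last views, but nothing was felt touching them. With the lid shut, I could not see the block again at the end.

One measurement disagreed slightly. The bin's yaw came out at about 50° from the lid and 53–54° from the rod and pad. I used 51.5°, and the dish and the bin mouth had ample room for that difference.

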